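# Set the electrode carriage at the beaker

### The job

Bring the electrode to the open beaker: squeeze the two grips of the carriage together, keep them squeezed while you slide it along the rail, and let go so that its catch drops fully into the notch at the beaker. Then push the electrode down into the beaker as far as it goes, and leave everything free. Work gently, without forcing the catch, squeezing or pushing hard (stay under about 25 N), and do not knock the beaker or the other things in its row.

Things in the scene. Friction and masses are not known exactly. Their poses are not given: they have to be found in the camera images.
- rail: Grey base plate 96 x 420 mm, 12 mm thick, fixed to the bench, with a steel guide bar. Origin: centre of its underside; y runs along the rail (the carriage's way), x across it, away from the robot, towards the row of vessels. An aluminium notched strip lies along its near edge.
- notch_line (a point): Fixed point of the rail at its middle, on the open edge of the notched strip, 30 mm high. Nominal notches along rail y from here: a 30 mm wide one at 0 where the carriage waits, 11 mm ones at +-35, 70, 105, 140 mm, 8 mm deep, open to +x. The strip may be fixed up to 8 mm either way along the rail: the true notches, all shifted alike, lie up to 8 mm off, so feel for them.
- carriage: Carriage sliding along the rail (+-156 mm, friction 1.5 N). Origin and axes agree with the rail's at the middle. Carries a fixed black grip (20 x 34 mm across x along the rail, 59 to 125 mm above the bench, outer face at x = +19 mm), the movable grip and an arm (62 to 76 mm high, x 32 to 147 mm) that holds the electrode at x = 130 mm.
- release (a joint): Movable black grip, facing the robot (8 x 34 mm, 61 to 125 mm high, outer face at carriage x = -23 mm): m it is pushed towards the fixed grip, 0 = out, 0.010 = stop. Spring 5 N at 0, 9 N at the stop. The pair measures 42 mm over its outer faces at rest, 32 mm squeezed. Squeezing draws the catch out of its notch; let go, it springs back.
- catch: Steel catch tooth fixed on the movable grip; origin: its tip (upper edge). 8 mm wide, at carriage y = 0; in a 11 mm notch it has 1.5 mm play either way. Clear of the strip when release is above 0.007; let go between notches it rests on the strip (release 0.007) and the carriage can still be pushed along with about 4 N until the tooth springs into the next notch (release 0) and stops it.
- moving_grip: The movable grip's black plate, 8 x 34 x 64 mm; origin: centre of its outer face (towards the robot) across the rail, 105 mm above the bench.
- grips (a point): Midpoint between the outer faces of the two grips at rest, 105 mm above the bench (20 mm under their tops), at carriage y = 0. To be pinched across the rail.
- electrode (a joint): Upright electrode in the end of the carriage's arm, m it has been pushed down: 0 = raised, 0.038 = down on its stop. Friction about 3 N holds it where it is left.
- electrode_tip (a point): Lower end of the electrode (black rod 11 mm thick), on its axis; 62 mm above the bench when raised, 24 mm when down.
- cap: Grey cap on the electrode (24 mm across, 20 mm high), on a rubber bush that gives 1 mm for every 2 N (12 mm at most); origin: centre of its flat top; 136 mm above the bench when raised, 98 mm when down.
- beaker: Open white plastic beaker, 50 mm across at the rim, 54 mm high, the tallest of the vessels and the only one like a cup. Origin: centre of its underside. It stands loose beyond the rail, at rail x = 130 mm and rail y = -140, -70, 70 or 140 mm (at a notch's nominal place); a low dish, a lidded pot and a steel weight stand at the other three places.
- dish: Low white dish, 62 mm across, 22 mm high (bystander). Origin: centre of underside.
- pot: White pot with a black lid, 46 mm across, 48 mm high (bystander). Origin: centre of underside.
- weight: Steel weight, 44 mm across, 40 mm high (bystander). Origin: centre of underside.

How it is judged (in metres and radians):
On the way, in this order (a step that is already met when the one before it is completed fails the run):
1. the carriage's grips are squeezed together, freeing the catch (value of joint release above 0.0075 m), for 0.1 s.
2. the catch is let go fully into the notch at the beaker (value of joint release below 0.002 m and horizontal distance between electrode_tip and beaker below 0.013 m), for 0.2 s.
At the end, for the whole second after the job is handed in: The movable grip is out to within 2 mm (catch in the notch), the electrode's axis is within 13 mm of the beaker's, the electrode is pushed down at least 35 mm, the beaker is upright (within 0.1 rad) and within 10 mm of where it stood, and the carriage is at rest (all of step 2 and value of joint electrode above 0.035 m and angle between beaker's own z axis and vertical below 0.1 rad and distance of beaker from where it was at the start of the episode below 0.01 m and linear speed of carriage below 0.005 m/s); the robot touches nothing.
It fails at once if the movable grip is squeezed with more than 30 N (contact force between the fingers and moving_grip above 30 N).
It fails at once if the catch is forced against the strip with more than 30 N (contact force between catch and anything else above 30 N).
It fails at once if the electrode's cap is pushed with more than 30 N (contact force between the fingers and cap above 30 N).
It fails at once if one of the other things in the beaker's row is shoved more than 10 mm (distance of any of dish, pot, weight from where it was at the start of the episode above 0.01 m).
It also fails if it takes over 58 s, if anything falls off the work surface, if the arm or the gripper's body presses on something with over 40 N, if the wrist force passes 120 N, or if a joint passes its speed limit or range.

### The arm

A 6-joint arm with a two-finger parallel gripper is mounted at the origin on the work surface. World frame = base frame: x ahead of the robot, y to its left, z up, the work surface at z = 0. Lengths are in m, angles in degrees, forces in N, time in s.
With the tool pointing down it reaches from about 0.25 to 0.725 m from the base axis. Payload 9.7 kg.
Tool frame: the origin (TCP) lies midway between the tips of the shut fingers; the grasp point (between the pads) lies 19 mm behind it; y points along the fingers, x is the direction in which the jaws open and shut, and the axes are right-handed (so a half turn about y gives the same grasp; the last joint's range is limited). The gripper opens to 85 mm and grips with 20 to 120 N. Pads are 22 mm wide; open, the fingers measure 114 mm over their backs; the gripper's body (76 mm by 85 mm) begins 54 mm behind the grasp point. The pads swing forward as they close: fully open they stand 13 mm farther back than shut.
Start: joints at [76.662, 4.979, 10.078, 95.1, 0, 90], TCP at [0.127, 0.535, 0.231] pointing down, gripper open.
Joint ranges: [-179.16, 179.16], [-48.56, 103.87], [-65.8, 70.77], [-126.05, 130.52], [-82.76, 87.17], [-180, 180]. Speed limits (degrees/s): [127.2, 127.2, 147.25, 180, 180, 180].

### API

Orientations are given as [roll, pitch, yaw] about the fixed x, y, z axes, in that order (R = Rz(yaw) Ry(pitch) Rx(roll)).
In Python, from workcell import get_obs, camera, job_done gives the robot as it stands.
- The arm moves only by the tool play_rows, never from a script. Its argument "moves" is a list of rows, each a list of 3 entries, a list of its own where there are three numbers: the turn, a rotation vector about the tool's x, y, z in degrees, then the shift along the tool's x, y, z in m, then the opening in per cent of the stroke, from 0 (shut) to 100 (fully open). A call has exactly 5 rows; each row is the pose to reach, as a shift and turn from the pose commanded when the call began, along the tool's axes at that moment; what a row does not reach only later rows make up. A row lasts 1/10 s, in which the tool goes at most 50 mm and 8.59 degrees, less where a joint would pass 70% of its speed; a pose out of reach is approached as far as the arm can. A call with a gripper value outside its range is refused whole. The fingers move at their own pace and stop on an object; "grip_force" is the grip in N (left out, the last holds). Time passes only in rows, so rows that repeat a pose let the fingers close, or fill a call up. It gives the time, the measured TCP pose, the force and the opening at its end, in the units of the state.
- get_obs(): the state, without advancing time (a new reading comes with each control period).
- camera(name): name is "scene" or "top" or "wrist"; returns a dict with "img" (480x640x3 uint8, red, green, blue), "fov_y" (degrees; the focal length in pixels is half the picture's height over the tangent of half this angle, whatever the lens; pixels are square), "cx", "cy" (the principal point, pixels), "world_from_camera" (4x4, takes a point from camera to world coordinates). Camera axes: x right, y up, looking along -z (the intrinsics and any distortion apply to the point x, -y, -z); pixel columns grow to the right and rows downward; lengths in m; the calibration is good to about 2 mm. The wrist camera is an equidistant fisheye: a pixel r from the principal point sees the ray r / f radians off the axis. A picture is of the moment at which its call begins. There is no depth.
- job_done(): hands the job in, once; it reports no verdict.
The state is a dict: "time": time; "q": joint angles; "qd": joint speeds; "joint_efforts": joint torques, N m; "ee_pos": TCP position; "tcp_rot": TCP orientation; "wrist_force": force on the tool from outside, world axes, zero at the start; "torque": the same for the moment, N m; "opening": finger opening in m.
Only numpy, scipy, OpenCV 4.12 (cv2) and the standard library are available. Lean on these libraries where they do the work, as an engineer would, in place of code of your own. Each camera call takes 0.05 s, during which the arm holds its last target.

## Working session

There is one attempt and no reset: what is moved stays moved. The work goes in short steps, Python scripts to look and compute and a tool call to move; the robot and the scene stay as the last step left them, time stands still between calls to the robot, and variables do not carry over. Pictures are saved under pics/ and viewed, and the job is handed in when it is done.

Besides the shell and the picture viewer there is one more tool, called in YAML: its name, and indented under it one key for each argument. play_rows: Moves the arm, as the interface text tells. Its arguments: {"type":"object","properties":{"moves":{"type":"array"},"grip_force":{"type":"number"}},"required":["moves"]}

```bash
mkdir -p pics; ls; python3 - <<'E'
from workcell import get_obs,camera
import cv2,json
print(get_obs())
for n in ["scene","top"]:
    c=camera(n); cv2.imwrite(f"pics/{n}0.png",c["img"][:,:,::-1]); print(n,c["fov_y"],c["cx"],c["cy"],c["world_from_camera"], [k for k in c])
E
```

```text
pics
{'time': 0.0, 'q': array([7.66613243e+01, 5.01124855e+00, 1.00342709e+01, 9.51018014e+01,
       5.29640886e-04, 9.00004244e+01]), 'qd': array([ 0.03832269,  0.04627811,  0.0781272 , -0.09327542, -0.06957053,
       -0.04460298]), 'joint_efforts': array([-3.98313796e-04, -5.20394933e+01,  4.64798677e+01,  1.65694073e-02,
       -4.92892366e-05,  4.68901419e-06]), 'ee_pos': array([0.12682905, 0.53492297, 0.23058003]), 'tcp_rot': array([-8.99994709e+01,  7.87790815e-02,  7.66609000e+01]), 'wrist_force': array([-0.2514783,  1.2529755,  0.0447612]), 'torque': array([-0.00812731, -0.03789066,  0.00179579]), 'opening': 0.08548323006914624}
scene 57.54099868353152 328.5348927118743 237.7214145319464 [[ 0.49844936 -0.47018161  0.72833886  1.02651195]
 [ 0.86662347  0.29217508 -0.40447185 -0.26085964]
 [-0.02262724  0.83280429  0.5531049   0.46433073]
 [ 0.          0.          0.          1.        ]] ['img', 'fov_y', 'cx', 'cy', 'world_from_camera']
top 56.886920014555905 326.0767016907679 235.28486739206824 [[-0.01914401  0.98266752 -0.18438558  0.4323387 ]
 [-0.9998057  -0.01968184 -0.00108694 -0.00770501]
 [-0.00469714  0.18432895  0.98285338  0.74631199]
 [ 0.          0.          0.          1.        ]] ['img', 'fov_y', 'cx', 'cy', 'world_from_camera']
```

View pics/scene0.png

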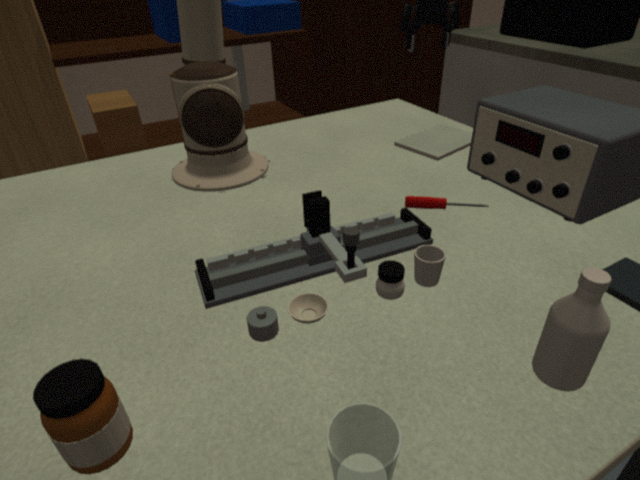

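View pics/top0.png

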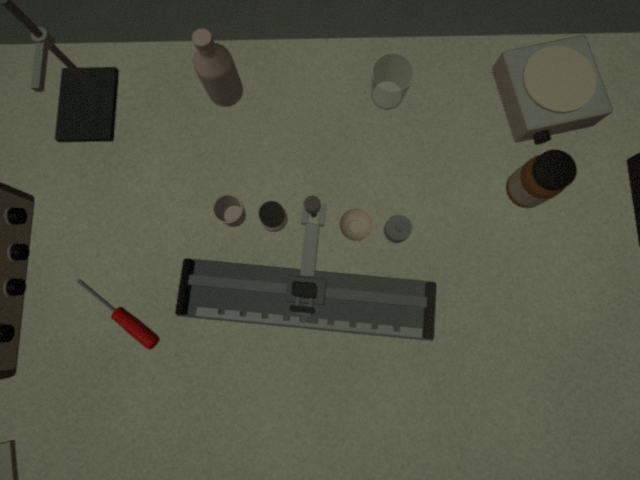

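The top view shows the beaker at (229,211), the pot at (272,216), the dish at (356,224) and the weight at (398,228). The rail runs from (180,290) to (435,310), and the beaker is at its world +y end. I'll enlarge the crops next.

```bash
python3 - <<'E'
import cv2,numpy as np
im=cv2.imread("pics/top0.png")
def enh(a): return np.clip(255*(a/255.)**0.6*1.2,0,255).astype(np.uint8)
for n,(x0,y0,x1,y1) in {"L":(170,185,320,335),"R":(290,185,450,345)}.items():
    c=enh(cv2.resize(im[y0:y1,x0:x1],None,fx=4 if n=="L" else 3.75,fy=4 if n=="L" else 3.75,interpolation=cv2.INTER_CUBIC))
    cv2.imwrite(f"pics/top0{n}.png",c)
E
```

```text
(no output)
```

View pics/top0L.png

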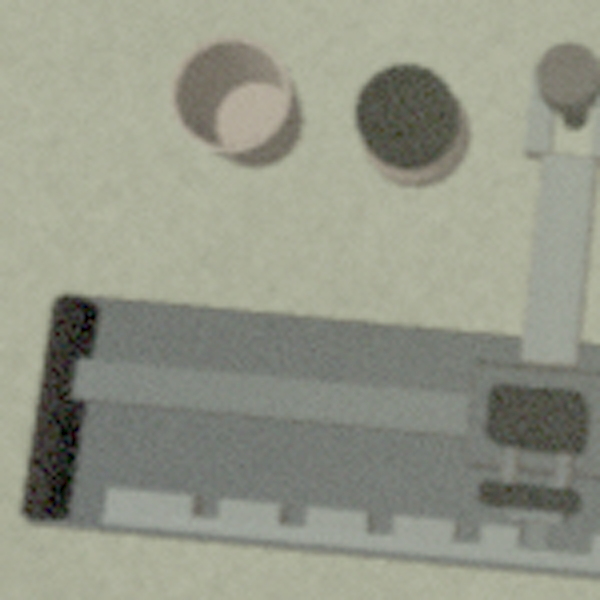

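View pics/top0R.png

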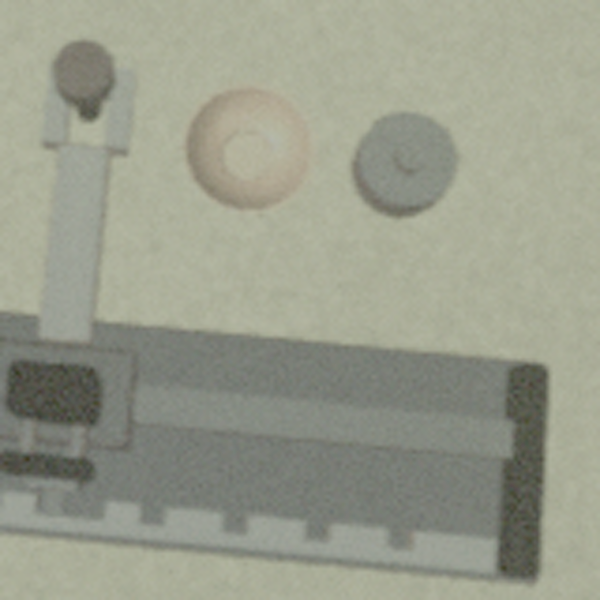

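```bash
cat > h.py <<'E'
import numpy as np, json
from scipy.optimize import least_squares
def proj(c,P):
    T=np.array(c["world_from_camera"]); P=np.atleast_2d(P)
    p=(P-T[:3,3])@T[:3,:3]; f=240/np.tan(np.radians(c["fov_y"]/2))
    return np.c_[c["cx"]+f*p[:,0]/-p[:,2], c["cy"]-f*p[:,1]/-p[:,2]]
def rail2w(r,P):
    P=np.atleast_2d(P); x0,y0,a=r; ca,sa=np.cos(a),np.sin(a)
    return np.c_[x0+ca*P[:,0]-sa*P[:,1], y0+sa*P[:,0]+ca*P[:,1], P[:,2]]
E
python3 - <<'E'
from h import *
from workcell import camera
c=camera("top")
pts=[(-.019,0,.125,302.5,309.3),(.130,0,.136,312.5,203.2),(.13,.14,.054,228.5,208.8),(.13,.07,.048,272,214.5),(.13,-.07,.022,356.7,224.5),(.13,-.14,.04,398.3,227.7)]
no=[(.14,221.2,308.9),(.105,243.3,311.2),(.07,265,313.8),(.035,287.2,315.8),(-.035,330.5,321.5),(-.07,352.7,323.7),(-.105,374.8,325.8),(-.14,396.9,327.7)]
A=np.array(pts);N=np.array(no)
def res(v,full=False):
    r=v[:3]; a=proj(c,rail2w(r,A[:,:3]))-A[:,3:]
    b=proj(c,rail2w(r,np.c_[np.full(8,v[4]),N[:,0]+v[3],np.full(8,.03)]))-N[:,1:]
    return (a,b) if full else np.r_[a.ravel(),b.ravel()]
s=least_squares(res,[.35,0,0,0,-.04]);print(s.x,np.degrees(s.x[2]));print(res(s.x,True))
np.save("fit.npy",s.x)
print("grips",rail2w(s.x[:3],[-.002,0,.105]),"beaker",rail2w(s.x[:3],[.13,.14,0]))
# separately solve each vessel/carriage point from top at known z
E
```

```text
[ 0.46363994  0.02681115 -0.12096765 -0.00734107 -0.03028816] -6.93093584764062
(array([[-1.08614662,  0.45126801],
       [ 0.1825856 ,  0.61767749],
       [-0.51395693, -0.50703777],
       [-0.41544684, -1.0828365 ],
       [ 0.00502983,  0.7498986 ],
       [ 1.99583738, -0.49621844]]), array([[ 0.4079407 ,  0.56596506],
       [ 0.02044571,  0.52540632],
       [ 0.08319108,  0.19007569],
       [-0.30364861,  0.45999132],
       [ 0.17461922, -0.68436553],
       [-0.05992005, -0.59860125],
       [-0.14333792, -0.40751719],
       [-0.17545571, -0.01109476]]))
grips [[0.46165456 0.02705249 0.105     ]] beaker [[0.60958414 0.15010061 0.        ]]
```

```bash
cat >> h.py <<'E'
from scipy.spatial.transform import Rotation as R
def goto(o,pos,yaw):
    R0=R.from_euler('xyz',o["tcp_rot"],degrees=True)
    Rt=R.from_euler('xyz',[-90,0,yaw],degrees=True)
    return (R0.inv()*Rt).as_rotvec(degrees=True).round(2), R0.inv().apply(np.array(pos)-o["ee_pos"]).round(4)
E
python3 - <<'E'
from h import *; from workcell import get_obs
f=np.load("fit.npy"); o=get_obs()
t=rail2w(f[:3],[.003,0,.2])[0]; print(t,goto(o,t,np.degrees(f[2])))
E
```

```text
[0.46661802 0.02644913 0.2       ] (array([ 4.000e-02,  8.359e+01, -5.000e-02]), array([-0.4164,  0.0312, -0.4479]))
```

play_rows:
  moves:
    - [[0, 6, 0], [-0.03, 0, -0.032], 100]
    - [[0, 14, 0], [-0.07, 0.0, -0.075], 100]
    - [[0, 22, 0], [-0.11, 0.0, -0.118], 100]
    - [[0, 30, 0], [-0.15, 0.0, -0.161], 100]
    - [[0, 38, 0], [-0.19, 0.0, -0.204], 100]
  grip_force: 20

```text
time: 0.65
ee_pos: [0.2626, 0.3305, 0.2311]
tcp_rot: [-90.0, -0.0, 38.4]
wrist_force: [1.0, 1.1, 0.7]
opening: 0.0855
```

```bash
python3 - <<'E'
from h import *; from workcell import get_obs
f=np.load("fit.npy"); o=get_obs()
t=rail2w(f[:3],[.003,0,.2])[0]; print(o["ee_pos"],o["tcp_rot"],goto(o,t,np.degrees(f[2])))
E
```

```text
[0.26264339 0.33053292 0.23111709] [-9.00029644e+01 -7.38403067e-03  3.83733958e+01] (array([-0.00e+00,  4.53e+01,  1.00e-02]), array([-0.0289,  0.0311, -0.365 ]))
```

play_rows:
  moves:
    - [[0, 8, 0], [-0.003, 0.002, -0.048], 100]
    - [[0, 16, 0], [-0.007, 0.01, -0.096], 100]
    - [[0, 24, 0], [-0.011, 0.016, -0.144], 100]
    - [[0, 32, 0], [-0.015, 0.022, -0.192], 100]
    - [[0, 40, 0], [-0.019, 0.031, -0.24], 100]

```text
time: 1.15
ee_pos: [0.398, 0.1311, 0.2003]
tcp_rot: [-90.0, -0.1, -1.7]
wrist_force: [-0.3, 1.1, 0.3]
opening: 0.0853
```

```bash
python3 - <<'E'
from h import *; from workcell import get_obs
f=np.load("fit.npy"); o=get_obs()
t=rail2w(f[:3],[.003,0,.2])[0]; print(o["ee_pos"],o["tcp_rot"],goto(o,t,np.degrees(f[2])))
E
```

```text
[0.39800579 0.13110861 0.20034055] [-8.99773040e+01 -5.21220036e-02 -1.66776114e+00] (array([-0.03,  5.26,  0.05]), array([ 0.0716,  0.0004, -0.1026]))
```

play_rows:
  moves:
    - [[0, 2, 0], [0.025, 0, -0.035], 100]
    - [[0, 4, 0], [0.05, 0, -0.07], 100]
    - [[0, 5.26, 0], [0.066, 0, -0.095], 100]
    - [[0, 5.26, 0], [0.0716, 0, -0.1026], 100]
    - [[0, 5.26, 0], [0.0716, 0, -0.1026], 100]

```text
time: 1.65
ee_pos: [0.4666, 0.028, 0.1999]
tcp_rot: [-90.0, 0.1, -6.7]
wrist_force: [0.1, 0.6, 0.0]
opening: 0.0853
```

```bash
python3 - <<'E'
from workcell import get_obs,camera
import cv2
o=get_obs();print(o["ee_pos"],o["tcp_rot"],o["wrist_force"])
for n in ["wrist","scene"]:
    c=camera(n); cv2.imwrite(f"pics/{n}1.png",c["img"][:,:,::-1]); print(n,c["fov_y"],c["cx"],c["cy"],c["world_from_camera"])
E
```

```text
[0.46658125 0.02802436 0.19985315] [-9.00051963e+01  5.75984677e-02 -6.68904236e+00] [0.10060408 0.61630404 0.04714375]
wrist 65.70646984690485 313.2267954507893 238.11382182376025 [[ 0.99310039  0.11179138  0.03541602  0.47536918]
 [-0.1172575   0.95054265  0.28760973  0.10158525]
 [-0.00151215 -0.28977813  0.95709265  0.3425884 ]
 [ 0.          0.          0.          1.        ]]
scene 57.54099868353152 328.5348927118743 237.7214145319464 [[ 0.49844936 -0.47018161  0.72833886  1.02651195]
 [ 0.86662347  0.29217508 -0.40447185 -0.26085964]
 [-0.02262724  0.83280429  0.5531049   0.46433073]
 [ 0.          0.          0.          1.        ]]
```

View pics/wrist1.png

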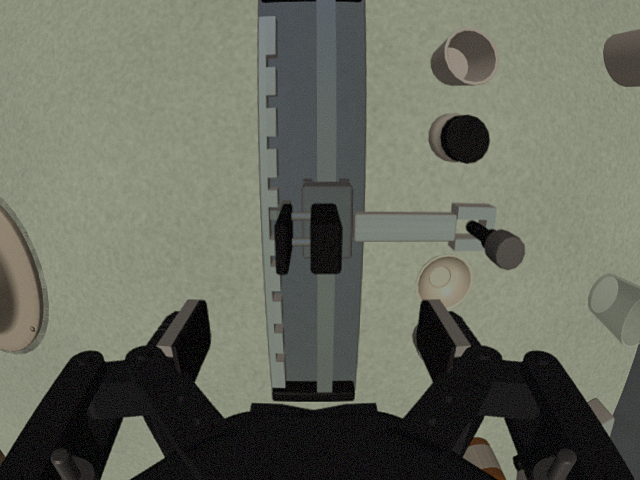

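View pics/scene1.png

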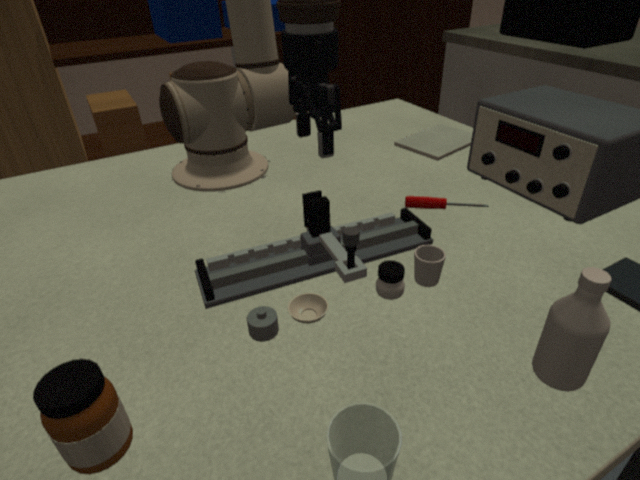

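The wrist view shows the grips at about (285,238) and (325,238), the cap at (503,249), the beaker rim at (471,57) and the notches down the left edge of the rail. I'll enlarge it.

```bash
python3 - <<'E'
import cv2,numpy as np
im=cv2.imread("pics/wrist1.png")
def enh(a): return np.clip(255*(a/255.)**0.6*1.2,0,255).astype(np.uint8)
cv2.imwrite("pics/w1a.png",enh(cv2.resize(im[0:150,250:450],None,fx=4,fy=4,interpolation=cv2.INTER_CUBIC)))
cv2.imwrite("pics/w1b.png",enh(cv2.resize(im[150:300,250:450],None,fx=4,fy=4,interpolation=cv2.INTER_CUBIC)))
cv2.imwrite("pics/w1c.png",enh(cv2.resize(im[0:150,400:550],None,fx=4,fy=4,interpolation=cv2.INTER_CUBIC)))
E
```

```text
(no output)
```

View pics/w1a.png

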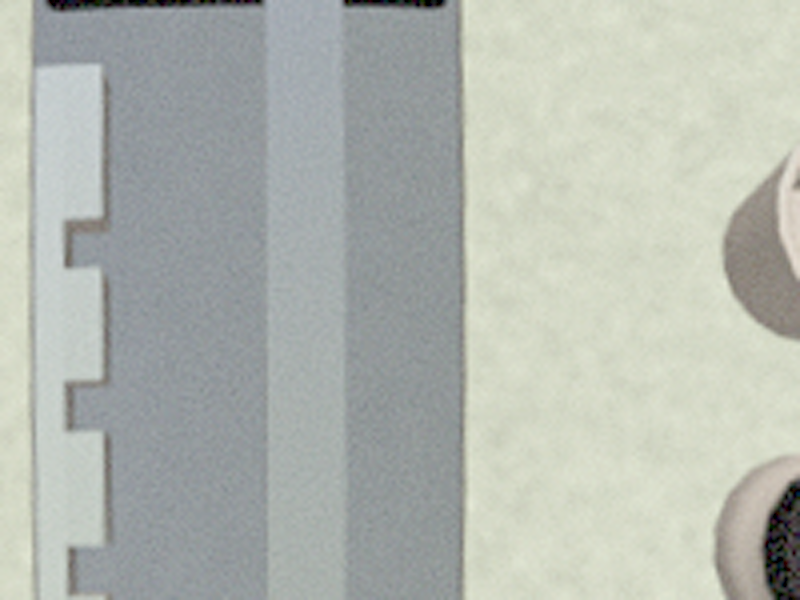

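View pics/w1b.png

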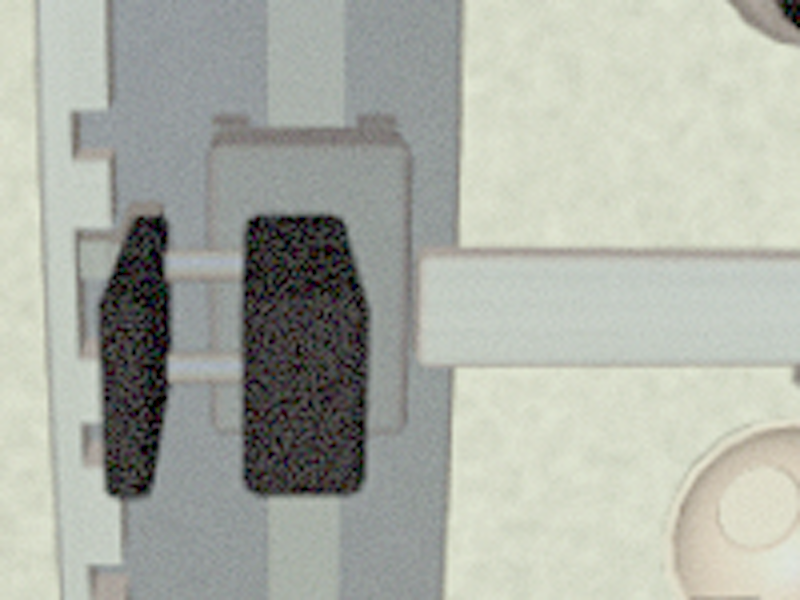

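View pics/w1c.png

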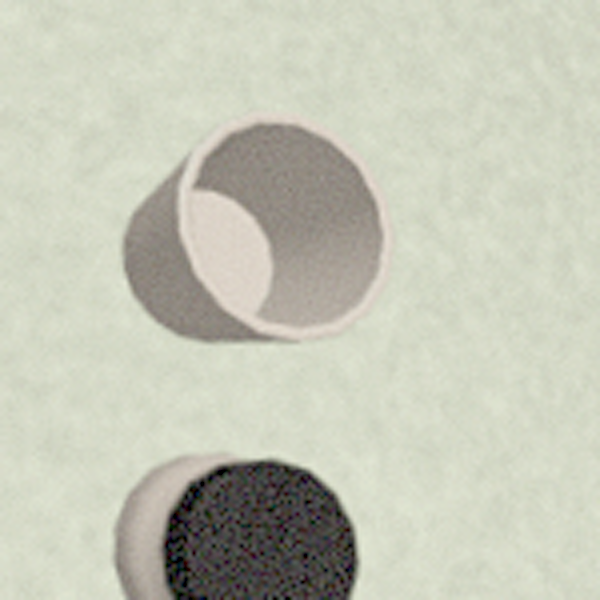

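```bash
cat >> h.py <<'E'
def projf(c,P):
    T=np.array(c["world_from_camera"]); P=np.atleast_2d(P)
    p=(P-T[:3,3])@T[:3,:3]; f=240/np.tan(np.radians(c["fov_y"]/2))
    x,y,z=p[:,0],-p[:,1],-p[:,2]; rr=np.hypot(x,y); th=np.arctan2(rr,z)
    return np.c_[c["cx"]+f*th*x/rr, c["cy"]+f*th*y/rr]
E
python3 - <<'E'
from h import *
from workcell import camera
c=camera("top"); w=camera("wrist")
A=np.array([(-.019,0,.125,302.5,309.3),(.130,0,.136,312.5,203.2),(.13,.14,.054,228.5,208.8),(.13,.07,.048,272,214.5),(.13,-.07,.022,356.7,224.5)])
N=np.array([(.14,221.2,308.9),(.105,243.3,311.2),(.07,265,313.8),(.035,287.2,315.8),(-.035,330.5,321.5),(-.07,352.7,323.7),(-.105,374.8,325.8),(-.14,396.9,327.7)])
AW=np.array([(.019,-.017,.125,340.75,272.5),(-.001,-.017,.125,311.25,273),(.019,.017,.125,342,227.5),(-.023,-.017,.125,276.75,273.25),(-.015,-.017,.125,287.5,273.25),(-.023,.017,.125,275,225),(.13,.14,.054,471.5,56.75),(.13,.07,.048,465,138.5)])
NW=np.array([(.14,276,60.75),(.105,276.25,101.5),(.07,276.25,142.75),(.035,278,183.75)])
def res(v,full=False):
    r=v[:3]; a=proj(c,rail2w(r,A[:,:3]))-A[:,3:]
    nn=lambda N:rail2w(r,np.c_[np.full(len(N),v[4]),N[:,0]+v[3],np.full(len(N),.03)])
    b=proj(c,nn(N))-N[:,1:]
    d=projf(w,rail2w(r,AW[:,:3]))-AW[:,3:]; e=projf(w,nn(NW))-NW[:,1:]
    return (a,b,d,e) if full else np.r_[.7*a.ravel(),.7*b.ravel(),d.ravel(),e.ravel()]
s=least_squares(res,[.46,0.02,-.12,0,-.04],loss="soft_l1");print(s.x,np.degrees(s.x[2]))
np.set_printoptions(precision=2,suppress=True)
for q in res(s.x,True): print(q)
np.save("fit.npy",s.x)
# wrist only
def rw(v): 
    nn=rail2w(v[:3],np.c_[np.full(len(NW),v[4]),NW[:,0]+v[3],np.full(len(NW),.03)])
    return np.r_[(projf(w,rail2w(v[:3],AW[:,:3]))-AW[:,3:]).ravel(),(projf(w,nn)-NW[:,1:]).ravel()]
s2=least_squares(rw,s.x);np.set_printoptions(precision=5);print(s2.x,np.degrees(s2.x[2]),s2.cost)
E
```

```text
[ 0.46466994  0.03075878 -0.1187956  -0.00897028 -0.03007522] -6.8064867554536335
[[-3.91 -0.24]
 [-2.8  -0.05]
 [-3.15 -0.91]
 [-3.03 -1.58]
 [-2.54  0.09]]
[[-1.    0.11]
 [-1.39  0.03]
 [-1.33 -0.36]
 [-1.72 -0.14]
 [-1.24 -1.38]
 [-1.48 -1.35]
 [-1.57 -1.21]
 [-1.61 -0.86]]
[[ 0.4   2.13]
 [-1.6   1.57]
 [ 0.67 -4.79]
 [-1.67  1.05]
 [ 0.11  1.17]
 [-1.45 -2.55]
 [ 1.45 -0.24]
 [ 3.53  1.12]]
[[ 0.18  0.66]
 [-0.19  0.61]
 [-0.01  0.71]
 [-1.28  0.71]]
[ 0.46473  0.03044 -0.11077 -0.00785 -0.02926] -6.346611660515153 28.923686314938116
```

play_rows:
  moves:
    - [[0, 0.1, 0], [0.0005, 0.025, 0], 90]
    - [[0, 0.1, 0], [0.0005, 0.055, 0], 80]
    - [[0, 0.1, 0], [0.0005, 0.085, 0], 70]
    - [[0, 0.1, 0], [0.0005, 0.105, 0], 65]
    - [[0, 0.1, 0], [0.0005, 0.112, 0], 65]

```text
time: 2.35
ee_pos: [0.4655, 0.0296, 0.0864]
tcp_rot: [-90.0, 0.2, -6.6]
wrist_force: [-0.8, -0.2, -0.4]
opening: 0.0558
```

```bash
python3 - <<'E'
from workcell import get_obs,camera
import cv2,numpy as np
o=get_obs();print(o["ee_pos"],o["tcp_rot"],o["wrist_force"],o["opening"])
def enh(a): return np.clip(255*(a/255.)**0.6*1.2,0,255).astype(np.uint8)
c=camera("wrist"); im=c["img"][:,:,::-1]; cv2.imwrite("pics/w2.png",enh(im))
c=camera("scene"); im=c["img"][:,:,::-1]; cv2.imwrite("pics/s2.png",enh(cv2.resize(im[130:310,180:460],None,fx=2.8,fy=2.8,interpolation=cv2.INTER_CUBIC)))
E
```

```text
[0.46546328 0.02960957 0.0863783 ] [-90.02155953   0.15259735  -6.59534239] [-0.75055844 -0.21133083 -0.43010256] 0.05579149333524309
```

View pics/w2.png

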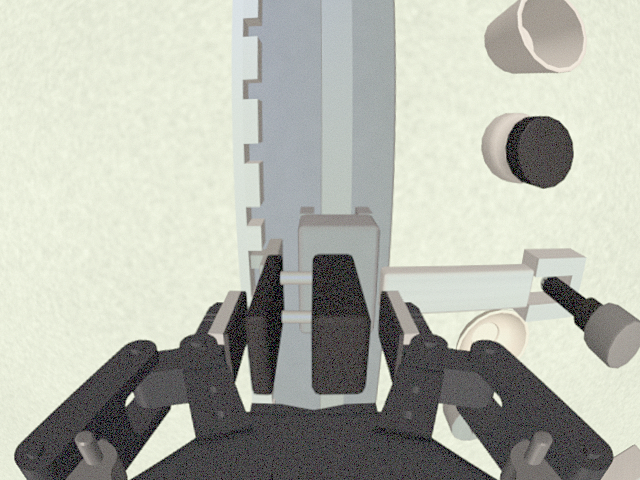

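View pics/s2.png

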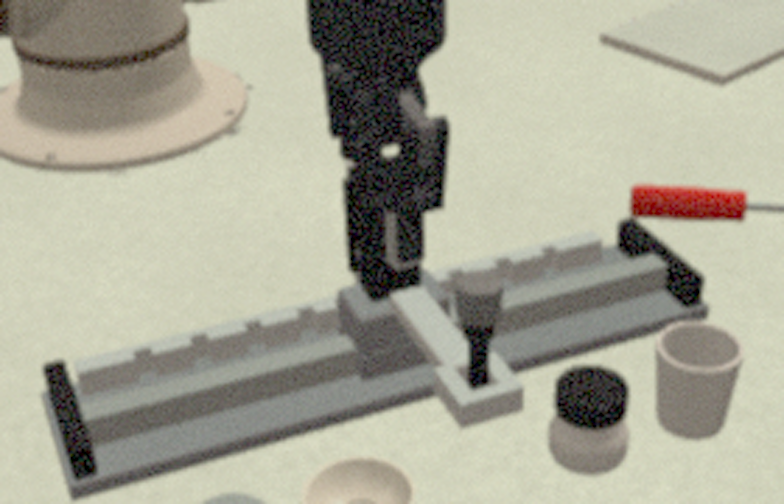

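The fingers straddle the grip pair, with the left pad just outside the movable grip and the right pad clear of the fixed one. Next I close gently.

play_rows:
  moves:
    - [[0, 0, 0], [0, 0, 0], 58]
    - [[0, 0, 0], [0, 0, 0], 54]
    - [[0, 0, 0], [0, 0, 0], 50]
    - [[0, 0, 0], [0, 0, 0], 47]
    - [[0, 0, 0], [0, 0, 0], 45]
  grip_force: 20

```text
time: 2.95
ee_pos: [0.4665, 0.0289, 0.0893]
tcp_rot: [-90.0, 0.0, -6.7]
wrist_force: [-6.4, 1.1, 4.4]
opening: 0.0384
```

play_rows:
  moves:
    - [[0, 0, 0], [0, 0, 0], 43]
    - [[0, 0, 0], [0, 0, 0], 41]
    - [[0, 0, 0], [0, 0, 0], 39]
    - [[0, 0, 0], [0, 0, 0], 38]
    - [[0, 0, 0], [0, 0, 0], 38]

```text
time: 3.45
ee_pos: [0.4683, 0.0287, 0.0896]
tcp_rot: [-90.0, -0.2, -6.7]
wrist_force: [1.9, -0.6, 6.4]
opening: 0.0326
```

play_rows:
  moves:
    - [[0, 0, 0], [0, 0, 0.004], 38]
    - [[0, 0, 0], [0, 0, 0.014], 38]
    - [[0, 0, 0], [0, 0, 0.026], 38]
    - [[0, 0, 0], [0, 0, 0.038], 38]
    - [[0, 0, 0], [0, 0, 0.05], 38]

```text
time: 3.95
ee_pos: [0.4739, 0.0785, 0.0896]
tcp_rot: [-90.0, -0.2, -6.7]
wrist_force: [1.0, -2.3, 8.2]
opening: 0.0321
```

```bash
python3 - <<'E'
from workcell import get_obs,camera
import cv2,numpy as np
o=get_obs();print(o["ee_pos"],o["tcp_rot"],o["wrist_force"],o["opening"])
def enh(a): return np.clip(255*(a/255.)**0.6*1.2,0,255).astype(np.uint8)
c=camera("wrist"); im=c["img"][:,:,::-1]; cv2.imwrite("pics/w3.png",enh(im))
E
```

```text
[0.47389697 0.07854584 0.08960791] [-90.00125537  -0.16767998  -6.72307465] [ 0.98178231 -2.26911148  8.2189267 ] 0.03210986904710666
```

View pics/w3.png

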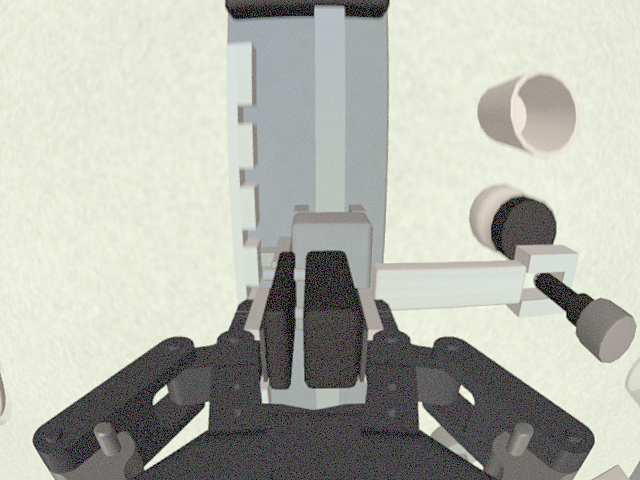

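The carriage slides with the grips squeezed, and the tooth (about (278,250)) is clear of the strip. I'll carry on.

play_rows:
  moves:
    - [[0, 0, 0], [0, 0, 0.012], 38]
    - [[0, 0, 0], [0, 0, 0.024], 38]
    - [[0, 0, 0], [0, 0, 0.036], 38]
    - [[0, 0, 0], [0, 0, 0.048], 38]
    - [[0, 0, 0], [0, 0, 0.056], 38]

```text
time: 4.5
ee_pos: [0.4803, 0.1346, 0.0896]
tcp_rot: [-90.0, -0.1, -6.7]
wrist_force: [0.3, -3.2, 7.5]
opening: 0.0326
```

play_rows:
  moves:
    - [[0, 0, 0], [0, 0, 0.008], 38]
    - [[0, 0, 0], [0, 0, 0.016], 38]
    - [[0, 0, 0], [0, 0, 0.022], 38]
    - [[0, 0, 0], [0, 0, 0.022], 38]
    - [[0, 0, 0], [0, 0, 0.022], 38]

```text
time: 5.0
ee_pos: [0.4827, 0.1565, 0.0896]
tcp_rot: [-89.9, -0.1, -6.7]
wrist_force: [-0.1, 2.1, 7.3]
opening: 0.0325
```

```bash
python3 - <<'E'
from workcell import get_obs,camera
import cv2,numpy as np
o=get_obs();print(o["ee_pos"],o["tcp_rot"],o["wrist_force"],o["opening"])
d=o["ee_pos"]-np.array([.4683,.0287,.0896]);print(np.linalg.norm(d[:2]))
def enh(a): return np.clip(255*(a/255.)**0.6*1.2,0,255).astype(np.uint8)
c=camera("wrist"); im=c["img"][:,:,::-1]; cv2.imwrite("pics/w4.png",enh(im));cv2.imwrite("pics/w4c.png",enh(cv2.resize(im[160:310,210:360],None,fx=4,fy=4,interpolation=cv2.INTER_CUBIC)))
E
```

```text
[0.48273322 0.15651514 0.08956649] [-89.91466935  -0.12511726  -6.66068063] [-0.09577225  2.09139093  7.34453371] 0.03253368919610427
0.1286274758026631
```

View pics/w4.png

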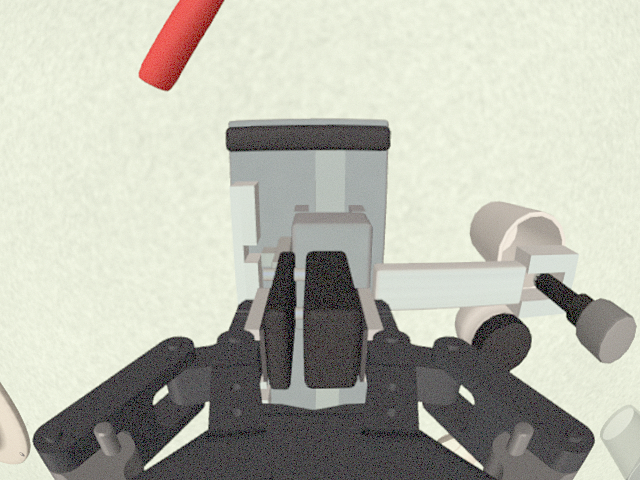

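View pics/w4c.png

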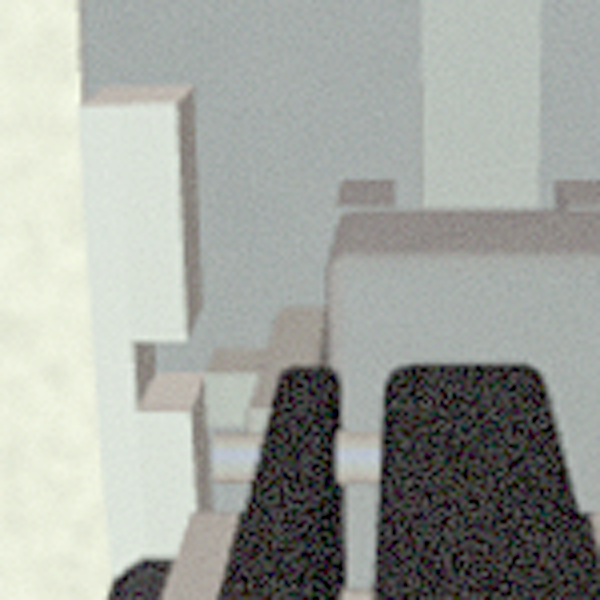

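The notch spans crop rows 342 to 411 on the strip's top, and the tooth's far edge is at row 372. It has to go about 3.3 mm further.

play_rows:
  moves:
    - [[0, 0, 0], [0, 0, 0.0015], 38]
    - [[0, 0, 0], [0, 0, 0.0033], 38]
    - [[0, 0, 0], [0, 0, 0.0033], 38]
    - [[0, 0, 0], [0, 0, 0.0033], 38]
    - [[0, 0, 0], [0, 0, 0.0033], 38]

```text
time: 5.55
ee_pos: [0.4831, 0.1594, 0.0896]
tcp_rot: [-89.9, -0.1, -6.7]
wrist_force: [0.6, -0.4, 7.3]
opening: 0.0326
```

```bash
cat > look.py <<'E'
import sys
from workcell import get_obs,camera
import cv2,numpy as np
n=sys.argv[1]
o=get_obs();print(o["time"],o["ee_pos"],o["tcp_rot"],o["wrist_force"],o["opening"])
d=o["ee_pos"]-np.array([.4683,.0287,.0896]);print(np.linalg.norm(d[:2]))
def enh(a): return np.clip(255*(a/255.)**0.6*1.2,0,255).astype(np.uint8)
c=camera("wrist"); im=c["img"][:,:,::-1]; cv2.imwrite(f"pics/{n}c.png",enh(cv2.resize(im[160:310,210:360],None,fx=4,fy=4,interpolation=cv2.INTER_CUBIC)))
E
python3 look.py w5
```

```text
5.55 [0.48309408 0.15939082 0.0895919 ] [-89.93678335  -0.12668716  -6.69077342] [ 0.56351663 -0.40472417  7.26912096] 0.03255854348152757
0.1315254888567299
```

View pics/w5c.png

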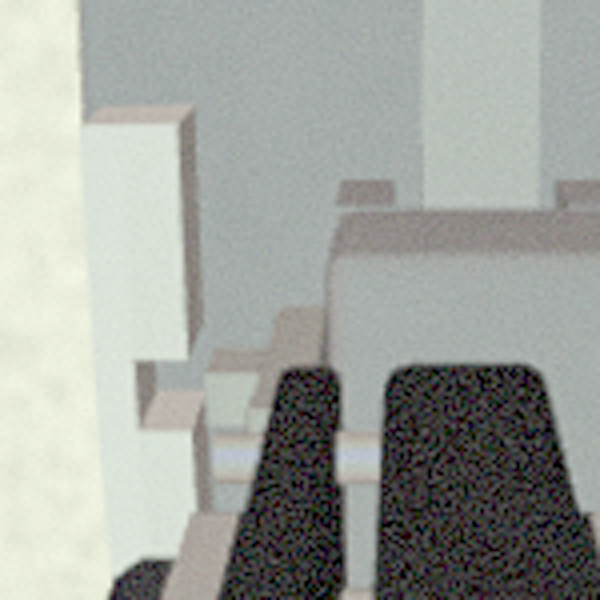

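The tooth (rows 372 to 424) now sits inside the notch (361 to 430). I'll let go slowly.

play_rows:
  moves:
    - [[0, 0, 0], [0, 0, 0], 41]
    - [[0, 0, 0], [0, 0, 0], 44]
    - [[0, 0, 0], [0, 0, 0], 48]
    - [[0, 0, 0], [0, 0, 0], 54]
    - [[0, 0, 0], [0, 0, 0], 62]

```text
time: 6.1
ee_pos: [0.4822, 0.1591, 0.0881]
tcp_rot: [-90.0, 0.0, -6.7]
wrist_force: [0.3, -0.4, -0.5]
opening: 0.053
```

```bash
python3 look.py w6
```

```text
6.1 [0.48216657 0.15911995 0.08810783] [-9.00079276e+01  1.81553276e-02 -6.69608548e+00] [ 0.3069715  -0.4093371  -0.48162189] 0.052978886515556385
0.13115503943352683
```

View pics/w6c.png

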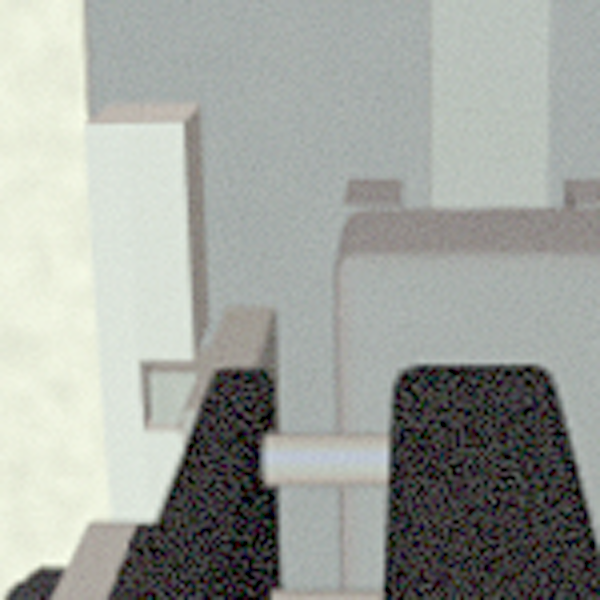

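The tooth has dropped fully into the notch, and the grip is out. I'll open wider and lift.

play_rows:
  moves:
    - [[0, 0, 0], [0, 0, 0], 70]
    - [[0, 0, 0], [0, -0.02, 0], 75]
    - [[0, 0, 0], [0, -0.05, 0], 75]
    - [[0, 0, 0], [0, -0.09, 0], 60]
    - [[0, 0, 0], [0, -0.1, 0], 40]

```text
time: 6.65
ee_pos: [0.4837, 0.1594, 0.1927]
tcp_rot: [-89.9, -0.3, -6.7]
wrist_force: [0.5, 1.1, 0.0]
opening: 0.0379
```

```bash
python3 - <<'E'
from h import *
from workcell import get_obs,camera
import cv2,numpy as np
o=get_obs();print(o["time"],o["ee_pos"],o["tcp_rot"],o["wrist_force"],o["opening"])
def enh(a): return np.clip(255*(a/255.)**0.6*1.2,0,255).astype(np.uint8)
T=camera("top"); im=T["img"][:,:,::-1]; cv2.imwrite("pics/t7.png",enh(cv2.resize(im[170:350,160:340],None,fx=3.3,fy=3.3,interpolation=cv2.INTER_CUBIC)))
W=camera("wrist"); im=W["img"][:,:,::-1]; cv2.imwrite("pics/w7.png",enh(im))
r=(.4642,.0285,np.radians(-6.75))
for y in (.130,.132,.134):
  p=rail2w(r,[.13,y,.136]); print(y,p,proj(T,p),projf(W,p))
import pickle;pickle.dump((T,W),open("c7.pkl","wb"))
E
```

```text
6.65 [0.48368451 0.15941731 0.19274721] [-89.86339198  -0.31641193  -6.70875338] [0.51203574 1.08992387 0.04056352] 0.037915314084550115
0.13 [[0.60857876 0.14231904 0.136     ]] [[220.6508292  194.84220079]] [[510.92496181 262.27803665]]
0.132 [[0.60881384 0.14430517 0.136     ]] [[219.26435376 194.71068821]] [[511.42374888 259.32162785]]
0.134 [[0.60904891 0.14629131 0.136     ]] [[217.87807777 194.57919455]] [[511.91685887 256.34950823]]
```

View pics/t7.png

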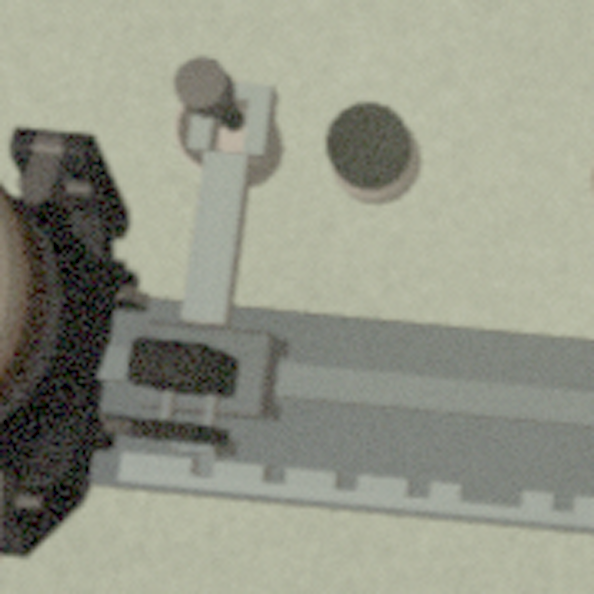

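View pics/w7.png

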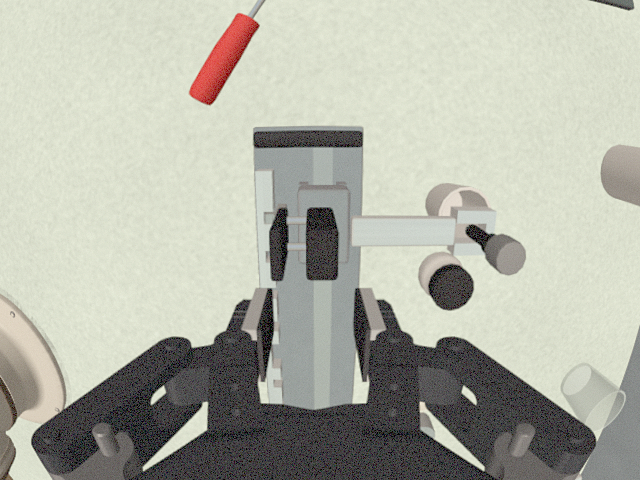

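The cap top is at top-view pixel (221.5,194.8) and wrist pixel (508,256), so roughly (0.608, 0.144). I'll move above it with the fingers shut.

play_rows:
  moves:
    - [[0, 0, 0], [0.02, 0, 0], 20]
    - [[0, 0, 0], [0.05, 0, 0], 0]
    - [[0, 0, 0], [0.09, 0.01, 0], 0]
    - [[0, 0, 0], [0.115, 0.02, -0.001], 0]
    - [[0, 0, 0], [0.125, 0.0225, -0.001], 0]
  grip_force: 20

```text
time: 7.25
ee_pos: [0.607, 0.1427, 0.1619]
tcp_rot: [-90.1, 0.2, -6.8]
wrist_force: [-0.5, -0.3, -0.6]
opening: -0.0002
```

```bash
python3 - <<'E'
from h import *
from workcell import get_obs,camera
import cv2,numpy as np
o=get_obs();print(o["time"],o["ee_pos"],o["tcp_rot"],o["wrist_force"],o["opening"])
def enh(a): return np.clip(255*(a/255.)**0.6*1.2,0,255).astype(np.uint8)
W=camera("scene"); im=W["img"][:,:,::-1]; cv2.imwrite("pics/s8.png",enh(cv2.resize(im[120:310,300:500],None,fx=3,fy=3,interpolation=cv2.INTER_CUBIC)))
print(proj(W,o["ee_pos"]))
W=camera("wrist"); im=W["img"][:,:,::-1]; cv2.imwrite("pics/w8.png",enh(im))
print(projf(W,o["ee_pos"]),projf(W,[.608,.144,.136]))
E
```

```text
7.25 [0.60701611 0.14274089 0.16187593] [-90.09445588   0.23277401  -6.75209712] [-0.53192664 -0.26035987 -0.63526504] -0.00021758417168570455
[[429.90425832 194.23997562]]
[[313.14952427 306.52933209]] [[315.06123031 279.93303466]]
```

View pics/s8.png

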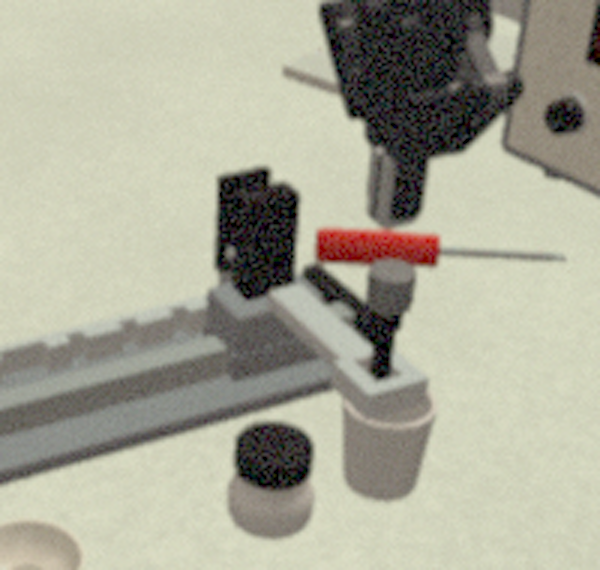

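View pics/w8.png

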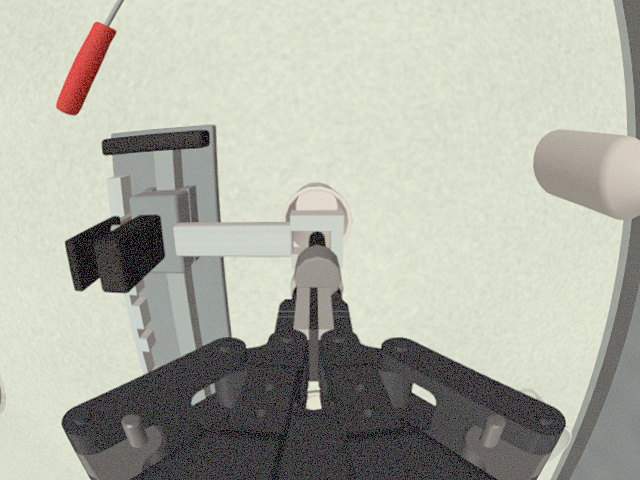

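```bash
python3 - <<'E'
from h import *
from workcell import get_obs,camera
import cv2
im=cv2.imread("pics/w8.png");cv2.imwrite("pics/w8c.png",cv2.resize(im[210:320,260:380],None,fx=6,fy=5.4)[:594])
S=camera("scene");p=proj(S,[[.608,.144,.136],[.613,.144,.136],[.608,.149,.136]]);print((p-[300,120])*3)
E
```

```text
[[387.48611008 269.20210421]
 [394.24118933 273.49720167]
 [395.26197353 266.52529419]]
```

View pics/w8c.png

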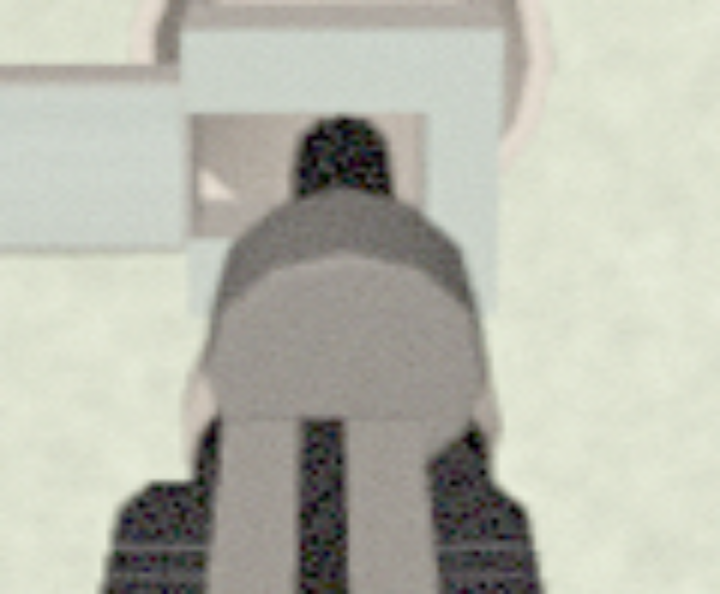

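play_rows:
  moves:
    - [[0, 0, 0], [0.002, 0.005, 0.003], 0]
    - [[0, 0, 0], [0.002, 0.012, 0.003], 0]
    - [[0, 0, 0], [0.002, 0.018, 0.003], 0]
    - [[0, 0, 0], [0.002, 0.02, 0.003], 0]
    - [[0, 0, 0], [0.002, 0.02, 0.003], 0]

```text
time: 7.9
ee_pos: [0.6082, 0.1463, 0.1455]
tcp_rot: [-90.0, 0.0, -6.7]
wrist_force: [0.0, -0.3, -0.0]
opening: -0.0001
```

play_rows:
  moves:
    - [[0, 0, 0], [0.001, 0.004, -0.0005], 0]
    - [[0, 0, 0], [0.001, 0.008, -0.0005], 0]
    - [[0, 0, 0], [0.001, 0.012, -0.0005], 0]
    - [[0, 0, 0], [0.001, 0.016, -0.0005], 0]
    - [[0, 0, 0], [0.001, 0.02, -0.0005], 0]

```text
time: 8.4
ee_pos: [0.6097, 0.1456, 0.1257]
tcp_rot: [-90.0, -0.0, -6.7]
wrist_force: [0.3, 0.4, 2.5]
opening: 0.0002
```

play_rows:
  moves:
    - [[0, 0, 0], [0, 0.004, 0], 0]
    - [[0, 0, 0], [0, 0.008, 0], 0]
    - [[0, 0, 0], [0, 0.012, 0], 0]
    - [[0, 0, 0], [0, 0.015, 0], 0]
    - [[0, 0, 0], [0, 0.015, 0], 0]

```text
time: 8.9
ee_pos: [0.6095, 0.1456, 0.1103]
tcp_rot: [-90.0, 0.0, -6.7]
wrist_force: [0.8, 0.4, 1.3]
opening: -0.0002
```

Contact is light at about 2 N. I'll go on towards the stop, which should put the tool at about 0.098.

play_rows:
  moves:
    - [[0, 0, 0], [0, 0.003, 0], 0]
    - [[0, 0, 0], [0, 0.006, 0], 0]
    - [[0, 0, 0], [0, 0.009, 0], 0]
    - [[0, 0, 0], [0, 0.012, 0], 0]
    - [[0, 0, 0], [0, 0.012, 0], 0]

```text
time: 9.4
ee_pos: [0.6094, 0.1456, 0.0982]
tcp_rot: [-90.0, 0.0, -6.7]
wrist_force: [0.5, 0.4, 1.8]
opening: 0.0002
```

play_rows:
  moves:
    - [[0, 0, 0], [0, 0.001, 0], 0]
    - [[0, 0, 0], [0, 0.002, 0], 0]
    - [[0, 0, 0], [0, 0.003, 0], 0]
    - [[0, 0, 0], [0, 0.003, 0], 0]
    - [[0, 0, 0], [0, 0.003, 0], 0]

```text
time: 9.9
ee_pos: [0.6096, 0.1457, 0.096]
tcp_rot: [-90.0, -0.0, -6.7]
wrist_force: [-0.7, -0.8, 3.8]
opening: 0.0001
```

play_rows:
  moves:
    - [[0, 0, 0], [0, 0.001, 0], 0]
    - [[0, 0, 0], [0, 0.002, 0], 0]
    - [[0, 0, 0], [0, 0.003, 0], 0]
    - [[0, 0, 0], [0, 0.004, 0], 0]
    - [[0, 0, 0], [0, 0.004, 0], 0]

```text
time: 10.4
ee_pos: [0.6098, 0.1457, 0.0927]
tcp_rot: [-90.0, -0.1, -6.7]
wrist_force: [-0.4, -0.9, 10.1]
opening: -0.0001
```

The force now rises at 2 N/mm, which is the bush's own stiffness, so the electrode is on its stop at 10 N. I'll back off.

play_rows:
  moves:
    - [[0, 0, 0], [0, -0.004, 0], 0]
    - [[0, 0, 0], [0, -0.012, 0], 0]
    - [[0, 0, 0], [0, -0.03, 0], 0]
    - [[0, 0, 0], [0, -0.06, 0], 0]
    - [[0, 0, 0], [0, -0.1, 0], 0]

```text
time: 10.9
ee_pos: [0.6085, 0.1455, 0.1908]
tcp_rot: [-90.1, 0.2, -6.7]
wrist_force: [0.8, 0.7, 1.0]
opening: 0.0001
```

play_rows:
  moves:
    - [[0, 0, 0], [-0.02, -0.01, -0.02], 0]
    - [[0, 0, 0], [-0.05, -0.02, -0.06], 0]
    - [[0, 0, 0], [-0.08, -0.02, -0.1], 0]
    - [[0, 0, 0], [-0.1, -0.02, -0.14], 0]
    - [[0, 0, 0], [-0.1, -0.02, -0.15], 0]

```text
time: 11.4
ee_pos: [0.4903, 0.006, 0.2126]
tcp_rot: [-90.0, -0.0, -6.8]
wrist_force: [1.4, 0.7, 0.6]
opening: -0.0003
```

```bash
python3 - <<'E'
from h import *
from workcell import get_obs,camera
import cv2,numpy as np
o=get_obs();print(o["time"],o["ee_pos"],o["wrist_force"],o["opening"])
def enh(a): return np.clip(255*(a/255.)**0.6*1.2,0,255).astype(np.uint8)
W=camera("scene"); im=W["img"][:,:,::-1]; cv2.imwrite("pics/s9.png",enh(cv2.resize(im[160:340,230:460],None,fx=3.2,fy=3.2,interpolation=cv2.INTER_CUBIC)))
r=(.4642,.0285,np.radians(-6.75))
T=camera("top"); im=T["img"][:,:,::-1]; cv2.imwrite("pics/t9.png",enh(cv2.resize(im[180:340,180:340],None,fx=3.7,fy=3.7,interpolation=cv2.INTER_CUBIC)))
for z in (.098,.136): print(z,(proj(W,rail2w(r,[.13,.132,z]))-[230,160])*3.2, (proj(T,rail2w(r,[.13,.132,z]))-[180,180])*3.7)
E
```

```text
11.4 [0.49025859 0.00600705 0.21262059] [1.42166769 0.73522383 0.5811849 ] -0.00030309786028674126
0.098 [[630.6438278  228.49891025]] [[167.74849824  79.94039855]]
0.136 [[638.99377704 159.71603843]] [[145.27810891  54.42954637]]
```

View pics/s9.png

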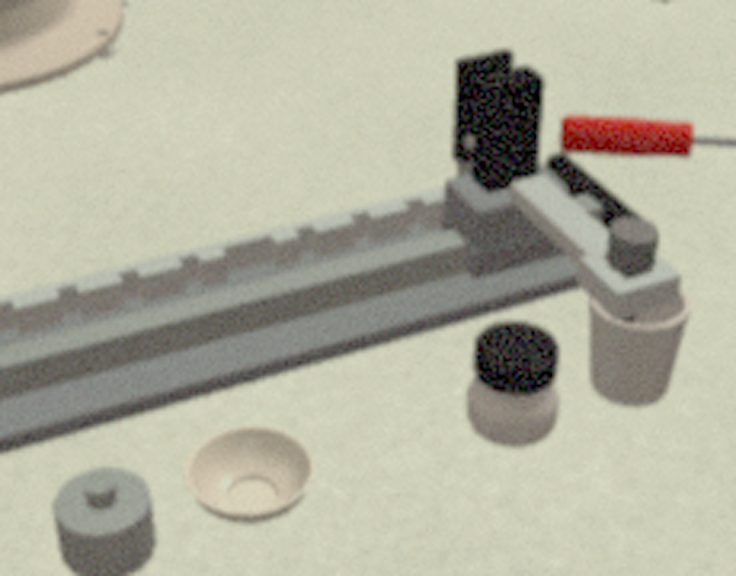

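View pics/t9.png

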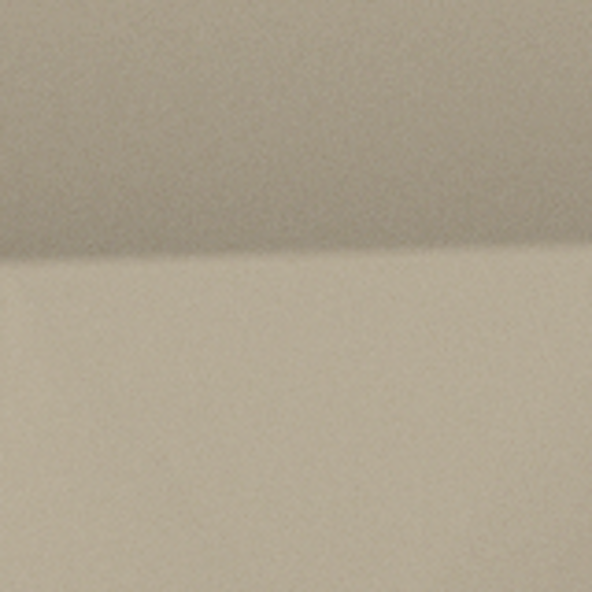

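In the scene view the cap is at (632,228), as predicted for "down" (631,228). The top view is blocked by the arm. One last look with the wrist camera before handing in.

play_rows:
  moves:
    - [[0, 0, 0], [0, 0, 0], 0]
    - [[0, 0, 0], [0, 0, 0], 0]
    - [[0, 0, 0], [0, 0, 0], 0]
    - [[0, 0, 0], [0, 0, 0], 0]
    - [[0, 0, 0], [0, 0, 0], 0]

```text
time: 12.0
ee_pos: [0.4929, 0.0088, 0.2116]
tcp_rot: [-90.0, 0.0, -6.7]
wrist_force: [-0.3, -0.3, 0.4]
opening: -0.0001
```

```bash
python3 - <<'E'
from workcell import get_obs,camera
import cv2,numpy as np
def enh(a): return np.clip(255*(a/255.)**0.6*1.2,0,255).astype(np.uint8)
W=camera("wrist"); im=W["img"][:,:,::-1]; cv2.imwrite("pics/w10.png",enh(cv2.resize(im[0:240,230:530],None,fx=2.5,fy=2.5,interpolation=cv2.INTER_CUBIC)))
a=cv2.imread("pics/scene1.png").astype(int); b=camera("scene")["img"][:,:,::-1].astype(int)
d=np.abs(a-b).sum(2)
for n,(x0,y0,x1,y1) in dict(beaker_low=(412,262,446,290),pot=(372,258,410,300),dish=(285,292,330,325),weight=(243,303,282,343)).items(): print(n,d[y0:y1,x0:x1].mean(), (d[y0:y1,x0:x1]>40).sum())
E
```

```text
beaker_low 8.293067226890756 0
pot 11.551378446115288 39
dish 7.188552188552189 0
weight 8.288461538461538 0
```

View pics/w10.png

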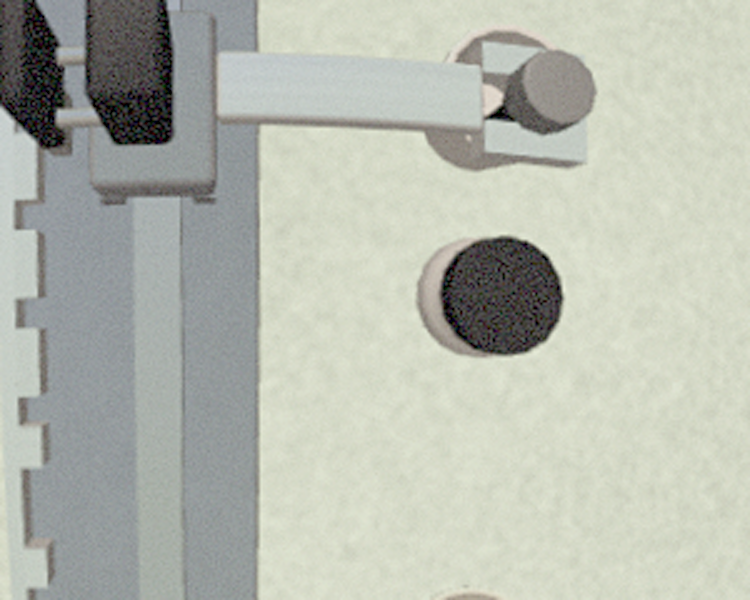

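The electrode is down in the beaker, the vessels have not moved, and the robot is clear of everything. I'm handing in.

```bash
python3 -c "
from workcell import job_done
print(job_done())"
```

```text
the job is handed in; nothing more can be done
None
```

The electrode is down in the open beaker, and I handed the job in at about 12 s; no verdict is reported.

**What I did:** I pinched the grips to about 32.5 mm, roughly 9.4 mm of release. Holding them squeezed, I slid the carriage about 131.5 mm towards the beaker's notch. The wrist camera was used to line the tooth up with the notch before I let go. I then pushed the cap down with shut fingers and backed the arm away.

**What the last checks showed:**
- **Catch:** the wrist view showed the tooth fully in the notch and the movable grip out.
- **Electrode:** the force rose at the bush's 2 N/mm up to 10 N, so it was on its stop. After I withdrew, the cap's position in the scene view matched the "down" height.
- **Vessels:** the scene picture showed no change at the beaker, dish or weight. A few pixels differed in the pot's patch, which the carriage arm may explain, and the pot looked in place in the wrist view.
- **Forces:** the highest wrist reading I saw at the end of a move was about 10 N.

**Less certain:**
- **Strip offset:** the notched strip sits about 7–9 mm short of nominal. I estimate the electrode is about 7–9 mm off the beaker's axis, inside the 13 mm limit, but I did not measure this directly.
- **Camera disagreement:** the top and wrist cameras disagreed by about 3 mm along the rail.
- **Blocked view:** the last top picture was blocked by the robot arm.

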